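# Bottom a temperature probe in a dry bath and set its depth collar

### The arm

A 6-joint arm with a two-finger parallel gripper is mounted at the origin on a cart in front of the work surface, level with it; the furniture and walls round the work are solid. World frame = base frame: x ahead of the robot, y to its left, z up, the work surface at z = 0. Lengths are in m, angles in rad, forces in N, time in s.
With the tool pointing down it reaches from about 0.325 to 0.9 m from the base axis. Payload 6.1 kg.
Tool frame: the origin (TCP) lies at the very end of the fingers, on their centre line; the grasp point (between the pads) lies 19 mm behind it; z points along the fingers, y is the line along which they close (so a half turn about z gives the same grasp; the last joint's range is limited). The gripper opens to 87 mm and grips with 3 to 60 N. Pads are 19 mm wide; open, the fingers measure 117 mm over their backs; the gripper's body (75 mm by 190 mm) begins 51 mm behind the grasp point.
Start: joints at [-1.45, 0.22, 1.526, -0, 1.395, -0.126], TCP at [0.153, -0.606, 0.223] pointing down, gripper open.
Joint ranges: [-2.98, 2.98], [-0.91, 2.08], [0.09, 2.57], [-1.24, 4.39], [0.2, 2.65], [-2.68, 2.68]. Speed limits (rad/s): [2.57, 2.57, 3.01, 3.14, 3.14, 3.14].

### API

Orientations are given as a unit quaternion [w, x, y, z].
In Python, from bench import readout, vision, ticket gives the robot as it stands.
- The arm moves only by the tool carry_out, never from a script. Its arguments are lists of equal length, an entry for each row: "travel": the shift along the tool's x, y, z in cm, a list of three; "roll": the turn about the tool's z in rad; "claw": the closure, from 0 (fully open) to 1 (shut). In form: {"travel": [[tx, ty, tz], ...], "roll": [roll, ...], "claw": [claw, ...]}. A call has 1 to 5 rows; each row is the pose to reach, as a shift and turn from the pose commanded when the call began, along the tool's axes at that moment; what a row does not reach only later rows make up. A row lasts 1/12 s, in which the tool goes at most 41.7 mm and 7.16 degrees, less where a joint would pass 70% of its speed; a pose out of reach is approached as far as the arm can. A call with a gripper value outside its range is refused whole. The fingers move at their own pace and stop on an object; "force" is the grip in N (left out, the last holds). Time passes only in rows, so rows that repeat a pose let the fingers close. It gives the time, the measured TCP pose, the force, the opening and the grip force at its end, in the units of the state.
- readout.get_obs(): the state, without advancing time (a new reading comes with each control period).
- vision.snapshot(name): name is "side" or "top" or "wrist"; returns the picture (384x512x3 uint8, blue, green, red); there is no depth.
- vision.camera_model(name): a dict with "vfov" (degrees; the focal length in pixels is half the picture's height over the tangent of half this angle, whatever the lens; pixels are square), "cx", "cy" (the principal point, pixels), "k1" (the pictures are not rectified: a ray, as slopes to the right and down, at radius r is drawn at 1 + k1 r^2 times it, then the intrinsics apply), "cam_to_world" (4x4, takes a point from camera to world coordinates); the wrist camera has in their place "tool_from_camera" (4x4, takes a point from camera to tool coordinates, whose origin is the TCP and whose axes are the flange's). Camera axes: x right, y up, looking along -z (the intrinsics and any distortion apply to the point x, -y, -z); pixel columns grow to the right and rows downward; lengths in m; the calibration is good to about 2 mm. A picture is of the moment at which its call begins: read the wrist's pose just before it. camera_model takes no time and is no camera call.
- ticket.finish_job(): hands the job in; it is judged then, once.
The state is a dict: "time_s": time; "joint_positions": joint angles; "dq": joint speeds; "joint_efforts": joint torques, N m; "tcp_pos": TCP position; "orientation": TCP orientation; "ft_force": force on the tool from outside, world axes, zero at the start; "wrist_torque": the same for the moment, N m; "opening": finger opening in m; "finger_force": force on a finger pad.
Only numpy, scipy, OpenCV 4.12 (cv2) and the standard library are available. Lean on these libraries where they do the work, as an engineer would, in place of code of your own. Each camera call takes 0.05 s, during which the arm holds its last target. There are 200 camera calls.

### The job

Check probe for the dry bath: take the temperature probe with the orange band out of the stand and put it into the narrow well in the middle of the dry bath's metal block. Press it down gently until you feel its tip meet the bottom of the well - the brass collar is stiff on the stem and gets pushed up as the probe sinks, marking the depth - then let go, leaving the probe standing there with its tip on the bottom and the collar flat on the block. The sensor tip is delicate, so never press hard on it, and leave the blue probe, the tubes in the block and the other things on the bench as they are.

Things in the scene. Friction and masses are not known exactly. Their poses are not given: they have to be found in the camera images.
- probe_orange: The probe to use: cordless stem thermometer, orange band and end cap, 152 mm long, about 0.08 kg. Origin at the tip, +z up its axis to the handle. Steel stem 7 mm across to 85 mm from the tip; tapered neck to 95; round guard 29 mm across, 95 to 99; round black handle 19 mm across, 99 to 149 (grip at 120 to 140). It starts hanging upright in one of the stand's bores, guard on the stand.
- probe_tip (a point): the tip of the orange probe (same point as the probe's origin)
- collar (a joint): Brass depth collar on the orange probe's stem, a ring 17 mm across and 9 mm high. It slides along the stem with a steady friction of about 3 N and stays where it is left; it cannot enter the well. Value = distance of its underside from the tip, minus 22 mm; 0 to 0.052 m. Starts at 0 to 0.010.
- collar_face (a point): centre of the underside of the brass collar on the orange probe
- dry_bath: Dry bath: white box with grey bezel, 160 x 122 mm, too heavy to shift. Origin under its centre, front (display and keys) to its -x. Three aluminium blocks stand side by side, faces flush, 78 mm above the bench. The outer two have three tube wells each, 14 mm wide; the narrow middle block has just one narrower well, the probe well.
- well_mouth (a point): Centre of the probe well's mouth, on the block's face, z up. Bore 9 mm, 1.5 mm chamfer. A spacer slug of unknown thickness lies in it out of sight: the well is 42 to 62 mm deep, different each time, not measured; its bottom is flat and rigid. Sinking the probe takes more than the collar's 3 N (its own weight will not do). Keep the tip's load on the bottom under 25 N.
- probe_stand: Grey and white stand, 150 mm (its y) x 70 mm, fixed to the bench, top 108 mm above it. Origin under its centre. Two bores 21.5 mm wide, 36 mm either side of its centre along its y, hold the orange and the blue probe, either way round; lift a probe straight up 100 mm to clear the stand.
- probe_blue: bystander: the same probe with a blue band, in the stand's other bore; origin at its tip, handle top 165 mm above the bench. Leave it hanging there.
- tube_red: bystander: sample tube with red cap in a rear tube well of the dry bath, 75 mm long, its cap 16 mm across, top 113 mm above the bench; origin at its lower end
- tube_purple: bystander: the same with a purple cap, in the other rear corner well; origin at its lower end
- timer: bystander: white bench timer, 66 x 66 x 19 mm, lying on the bench; origin under its centre
- vial_2: bystander: small blue vial with white cap, 22 mm across, 47 mm tall; origin under its centre

How it is judged:
On the way, in this order (a step that is already met when the one before it is completed fails the run):
1. the orange probe is lifted clear of the stand's bore (height (world z) of probe_tip above 0.11 m), for 0.1 s.
2. the probe has been sunk in the probe well until its tip bears on the bottom (horizontal distance between probe_tip and well_mouth below 0.003 m and contact force between probe_orange and well_floor above 1 N), for 0.1 s.
At the end, for the whole second after the job is handed in: The orange probe stands at rest and released in the probe well, within 0.09 rad of upright, tip within 3 mm of the well's axis and within about 2 mm of the well's bottom, the collar's underside within 2 mm of the block's face (distance between probe_tip and well_floor below 0.006 m and horizontal distance between probe_tip and well_mouth below 0.003 m and z of collar_face in the frame of well_mouth between -0.002 and 0.002 m and angle between probe_orange's own z axis and vertical below 0.09 rad and linear speed of probe_orange below 0.02 m/s); the robot touches nothing.
It fails at once if the probe's tip is pressed on the bottom of the well with more than 25 N (contact force between probe_orange and well_floor above 25 N).
It fails at once if the probe or its collar is pressed on the dry bath with more than 30 N (contact force between probe_orange and dry_bath above 30 N).
It fails at once if the blue probe is lifted, tipped or shoved from its bore (distance of probe_blue from where it was at the start of the episode above 0.015 m or angle between probe_blue's own z axis and vertical above 0.25 rad).
It fails at once if a tube in the dry bath is shifted (distance of any of tube_red, tube_purple from where it was at the start of the episode above 0.01 m).
It fails at once if the timer or the vial is disturbed (distance of any of timer, vial_2 from where it was at the start of the episode above 0.02 m).
It also fails if it takes over 51 s, if anything falls off the work surface, if the arm or the gripper's body presses on something with over 40 N, if the wrist force passes 120 N, or if a joint passes its speed limit or range.

## Working session

There is one attempt and no reset: what is moved stays moved. The work goes in short steps, Python scripts to look and compute and a tool call to move; the robot and the scene stay as the last step left them, time stands still between calls to the robot, and variables do not carry over. Pictures are saved under pics/ and viewed, at most 10 in all, crops included, and the job is handed in when it is done.

Besides the shell and the picture viewer there is one more tool, called after "Request:" as a command line: name --pt "numbers of a row" for each row, then --argument value for the rest. carry_out: Moves the arm, as the interface text tells. Its arguments: {"type":"object","properties":{"travel":{"type":"array"},"roll":{"type":"array"},"claw":{"type":"array"},"force":{"type":"number"}},"required":["travel","roll","claw"]}

```bash
mkdir -p pics; ls
cat > h.py <<'E'
import numpy as np,cv2
from bench import readout,vision,ticket
from scipy.spatial.transform import Rotation as R
def pose(o=None):
    o=o or readout.get_obs(); q=o["orientation"]; T=np.eye(4)
    T[:3,:3]=R.from_quat([q[1],q[2],q[3],q[0]]).as_matrix(); T[:3,3]=o["tcp_pos"]; return T
def snap(name):
    T=pose(); im=vision.snapshot(name); m=vision.camera_model(name)
    C=np.array(m["cam_to_world"]) if name!="wrist" else T@np.array(m["tool_from_camera"])
    return im,m,C
def K(m): 
    f=192/np.tan(np.radians(m["vfov"])/2); return np.array([[f,0,m["cx"]],[0,f,m["cy"]],[0,0,1.]]),np.array([m["k1"],0,0,0,0.])
def rays(m,C,px):
    k,d=K(m); u=cv2.undistortPoints(np.array(px,float).reshape(-1,1,2),k,d)[:,0]
    v=np.c_[u[:,0],-u[:,1],-np.ones(len(u))]@C[:3,:3].T
    return C[:3,3],v/np.linalg.norm(v,axis=1)[:,None]
def onz(m,C,px,z):
    o,v=rays(m,C,px); return o+v*((z-o[2])/v[:,2])[:,None]
def proj(m,C,P):
    p=(np.c_[np.atleast_2d(P),np.ones(len(np.atleast_2d(P)))]@np.linalg.inv(C).T)[:,:3]*[1,-1,-1]
    k,d=K(m); return cv2.projectPoints(p,np.zeros(3),np.zeros(3),k,d)[0][:,0]
def meet(obs):
    A=np.zeros((3,3));b=np.zeros(3)
    for m,C,px in obs:
        o,v=rays(m,C,[px]);M=np.eye(3)-np.outer(v[0],v[0]);A+=M;b+=M@o
    return np.linalg.solve(A,b)
E
python3 - <<'E'
from h import *
np.set_printoptions(precision=4,suppress=True)
for n in("top","side"):
    im,m,C=snap(n); cv2.imwrite(f"pics/{n}0.png",im); print(n,m["vfov"],m["k1"],C)
print(vision.camera_model("wrist"),readout.get_obs())
E
```

```text
pics
top 42.69976511501218 -0.1785213992522331 [[ 0.0627  0.9734 -0.2202  0.3235]
 [-0.998   0.0604 -0.0174 -0.009 ]
 [-0.0037  0.2208  0.9753  1.428 ]
 [ 0.      0.      0.      1.    ]]
side 53.698660030297965 -0.09111225189003144 [[ 0.8677  0.2484 -0.4306  0.2347]
 [-0.4967  0.468  -0.7309 -0.6562]
 [ 0.0199  0.8481  0.5295  0.5533]
 [ 0.      0.      0.      1.    ]]
{'vfov': 62.07780041658367, 'cx': 255.1718436700444, 'cy': 190.50232178054102, 'k1': -0.027696966557850988, 'tool_from_camera': array([[ 0.0003,  0.9589,  0.2838,  0.0782],
       [ 1.    , -0.0005,  0.0007,  0.0002],
       [ 0.0008,  0.2838, -0.9589, -0.1619],
       [ 0.    ,  0.    ,  0.    ,  1.    ]])} {'time_s': 0.1, 'joint_positions': array([-1.4501,  0.2211,  1.5275, -0.    ,  1.3947, -0.1261]), 'dq': array([-0.0002, -0.0016, -0.0022,  0.0004, -0.0007, -0.001 ]), 'joint_efforts': array([  0.001 , -49.5946, -38.8518,   0.0702,   0.0515,  -0.0001]), 'tcp_pos': array([ 0.1526, -0.6055,  0.2216]), 'orientation': array([-0.0009,  0.9924,  0.1231, -0.    ]), 'ft_force': array([ 0.5791,  0.4108, -0.88  ]), 'wrist_torque': array([ 0.0186,  0.0219, -0.0062]), 'finger_force': 0.0, 'opening': 0.08703822879179907}
```

View pics/top0.png

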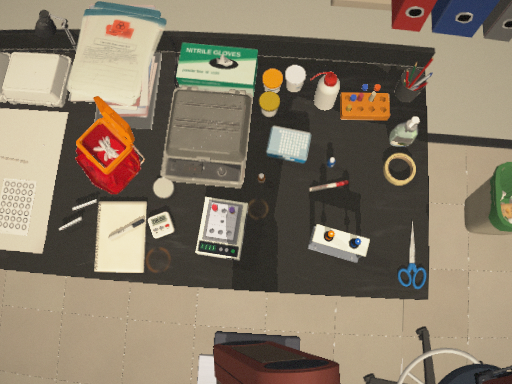

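View pics/side0.png

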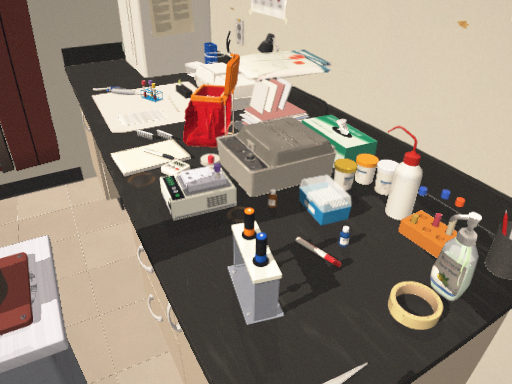

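The top view shows the stand with orange cap at about (330,235) and blue cap at (355,242), and the dry bath near (222,225) with its display at the bottom. In the side view the orange cap is at (249,212), the blue cap at (261,238) and the dry bath near (198,190).

Run:
```python
from h import *
np.set_printoptions(precision=4,suppress=True)
S={}
def blob(im,lo,hi,box):
    h=cv2.cvtColor(im,cv2.COLOR_BGR2HSV);M=cv2.inRange(h,lo,hi);x0,y0,x1,y1=box;Z=np.zeros_like(M);Z[y0:y1,x0:x1]=M[y0:y1,x0:x1]
    n,l,s,c=cv2.connectedComponentsWithStats(Z);return [(s[i].tolist(),c[i].round(1)) for i in range(1,n) if s[i][4]>5]
for n,b in(("top",(315,222,370,262)),("side",(235,200,275,275))):
    im,m,C=snap(n);S[n]=(im,m,C)
    print(n,'or',blob(im,(5,150,120),(22,255,255),b),'bl',blob(im,(100,120,80),(125,255,255),b))
im,m,C=S["top"]
print(onz(m,C,[(330,235),(355,242)],.165))
print("bath corners",onz(m,C,[(206,197),(246,200),(239,258),(197,254)],.07), onz(m,C,[(222,223)],.078))
print("stand",onz(m,C,[(316,226),(369,239),(364,258),(310,247)],.108))
print("vial",onz(m,C,[(261,178)],.047))
big=np.hstack([cv2.resize(S["top"][0][190:265,190:270],None,fx=5,fy=5,interpolation=cv2.INTER_CUBIC),cv2.resize(S["top"][0][190:265,305:380],None,fx=5,fy=5,interpolation=cv2.INTER_CUBIC)])
cv2.imwrite("pics/crop1.png",big)
```

```text
top or [([328, 231, 6, 6, 28], array([330.4, 233.5])), ([326, 237, 5, 3, 8], array([327.6, 238.2]))] bl [([355, 239, 6, 6, 25], array([357.1, 241.3])), ([351, 242, 5, 5, 10], array([352.4, 244.7]))]
side or [([244, 207, 10, 8, 58], array([248.4, 210.6])), ([243, 228, 12, 9, 71], array([248.5, 232. ]))] bl [([256, 232, 11, 8, 62], array([261.1, 235.9])), ([255, 254, 12, 9, 76], array([260.1, 258.4]))]
[[ 0.4946 -0.1746  0.165 ]
 [ 0.48   -0.2405  0.165 ]]
bath corners [[0.5939 0.1671 0.07  ]
 [0.5924 0.0534 0.07  ]
 [0.4284 0.0615 0.07  ]
 [0.4317 0.1785 0.07  ]] [[0.5216 0.1152 0.078 ]]
stand [[ 0.5247 -0.143   0.108 ]
 [ 0.4974 -0.2892  0.108 ]
 [ 0.445  -0.2768  0.108 ]
 [ 0.4667 -0.1292  0.108 ]]
vial [[0.6645 0.0156 0.047 ]]
```

View pics/crop1.png

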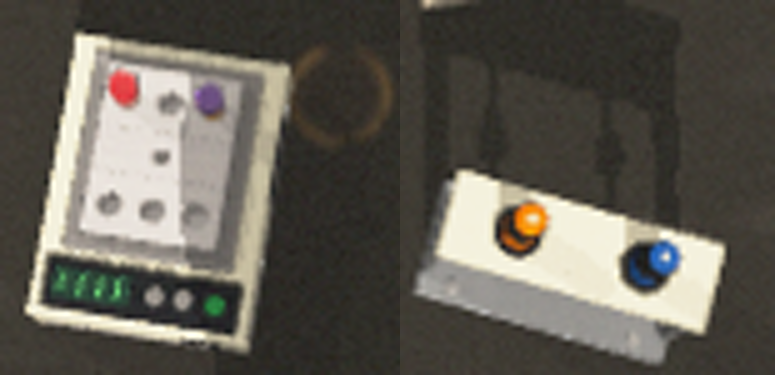

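The crop shows the probe well at about top pixel (222.2,221.4), alone in the middle row. The orange cap is at (330.4,233.5) and the blue one at (357,241). The tubes are in the rear corners.

```bash
cat >> h.py <<'E'
def to(P,heading):
    "shift in tool axes (cm) and roll to bring TCP to P with tool x at heading (deg)"
    T=pose(); t=T[:3,:3].T@(np.array(P)-T[:3,3])*100; h=np.degrees(np.arctan2(T[1,0],T[0,0]))
    print("tcp",T[:3,3].round(4),"head",h.round(2),"travel",t.round(2),"roll",np.radians(h-heading).round(3))
E
python3 - <<'E'
from h import *
np.set_printoptions(precision=4,suppress=True)
a=[(vision.camera_model(n),np.array(vision.camera_model(n)["cam_to_world"])) for n in("top","side")]
print(meet([(*a[0],(330.4,233.5)),(*a[1],(248.5,210))]),meet([(*a[0],(357.1,241.3)),(*a[1],(261.1,235.5))]))
print(onz(*a[0],[(222.2,221.4)],.078))
to([.50,-.215,.245],79)
E
```

```text
[ 0.4981 -0.1754  0.1632] [ 0.4823 -0.2463  0.1623]
[[0.5261 0.1149 0.078 ]]
tcp [ 0.1526 -0.6057  0.2219] head 14.14 travel [ 43.23 -29.4   -2.27] roll -1.132
```

Request:
carry_out --pt "3.3 -2.25 -0.2" --pt "6.6 -4.5 -0.4" --pt "9.9 -6.75 -0.6" --pt "13.2 -9 -0.8" --pt "16.5 -11.2 -1" --roll '[0,0,0,0,0]' --claw '[0,0,0,0,0]'

```text
time_s: 0.62
tcp_pos: [0.286, -0.4555, 0.2324]
orientation: [-0.0, 0.992, 0.123, 0.0]
ft_force: [0.1, 0.1, -0.4]
opening: 0.087
finger_force: 0.0
```

Request:
carry_out --pt "3.3 -2.25 -0.2" --pt "6.6 -4.5 -0.4" --pt "9.9 -6.75 -0.6" --pt "13.2 -9 -0.8" --pt "16.5 -11.2 -1" --roll '[0,0,0,0,0]' --claw '[0,0,0,0,0]'

```text
time_s: 1.03
tcp_pos: [0.4188, -0.3064, 0.2427]
orientation: [0.0, 0.992, 0.123, 0.0]
ft_force: [0.7, -0.5, 0.3]
opening: 0.087
finger_force: 0.0
```

Request:
carry_out --pt "3.3 -2.25 0" --pt "6.6 -4.5 0" --pt "10.2 -7 0" --pt "10.2 -7 0" --pt "10.2 -7 0" --roll '[-0.12,-0.24,-0.36,-0.48,-0.6]' --claw '[0,0,0,0,0]'

```text
time_s: 1.45
tcp_pos: [0.5012, -0.2127, 0.2423]
orientation: [-0.0, 0.909, 0.416, 0.0]
ft_force: [-0.1, -0.3, -0.1]
opening: 0.087
finger_force: 0.0
```

Request:
carry_out --pt "0 0 0" --pt "0 0 0" --pt "0 0 0" --pt "0 0 0" --pt "0 0 0" --roll '[-0.12,-0.24,-0.36,-0.48,-0.53]' --claw '[0,0,0,0,0]'

```text
time_s: 1.87
tcp_pos: [0.4997, -0.2153, 0.2423]
orientation: [-0.0, 0.77, 0.638, -0.0]
ft_force: [-0.4, -0.3, 0.7]
opening: 0.0873
finger_force: 0.0
```

Run:
```python
from h import *
np.set_printoptions(precision=4,suppress=True)
im,m,C=snap("wrist");cv2.imwrite("pics/w1.png",im)
print(proj(m,C,[[.4981,-.1754,.165],[.4823,-.2463,.165]])); to([.4981,-.1754,.245],79); print(readout.get_obs()["joint_positions"])
```

```text
[[243.0098 150.2677]
 [241.1357 238.5427]]
tcp [ 0.4996 -0.2153  0.2423] head 79.24 travel [ 3.89 -0.9  -0.27] roll 0.004
[-0.5518  0.0141  1.7142 -0.      1.4137 -0.364 ]
```

View pics/w1.png

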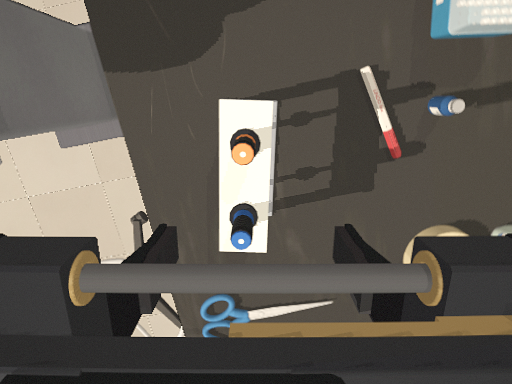

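The wrist view shows the orange cap at (242,153) and the blue one at (241,239), within a few pixels of prediction. Next I move over the orange probe.

Request:
carry_out --pt "2 -0.45 0" --pt "3.9 -0.9 0" --pt "3.9 -0.9 0" --pt "3.9 -0.9 0" --roll '[0,0,0,0]' --claw '[0,0,0,0]'

```text
time_s: 2.25
tcp_pos: [0.4984, -0.1749, 0.2425]
orientation: [0.0, 0.772, 0.635, -0.0]
ft_force: [-0.2, 0.1, -0.5]
opening: 0.087
finger_force: 0.0
```

Run:
```python
from h import *
np.set_printoptions(precision=4,suppress=True)
def cap(im):
    M=cv2.inRange(cv2.cvtColor(im,cv2.COLOR_BGR2HSV),(5,150,120),(22,255,255))
    M[300:]=0
    n,l,s,c=cv2.connectedComponentsWithStats(M)
    return [(s[i].tolist(),c[i].round(1)) for i in range(1,n) if s[i][4]>30]
im0=cv2.imread("pics/w1.png");print(cap(im0))
im,m,C=snap("wrist");cv2.imwrite("pics/w2.png",im);print(cap(im),proj(m,C,[[.4981,-.1754,.165]]))
to([.4981,-.1754,.124],79)
T0=pose();T0[:3,3]=[.4996,-.2153,.2423]; C0=T0@np.array(m["tool_from_camera"])
a=[c for s,c in cap(im0) if s[1]>100 and s[0]<300]; b=[c for s,c in cap(im) if s[0]<300]
for p in a:
  for q in b: print(p,q,meet([(m,C0,p),(m,C,q)]))
```

```text
[([236, 134, 20, 9, 49], array([246.3, 136.8])), ([232, 143, 22, 19, 51], array([243.8, 149.1]))]
[([244, 177, 21, 12, 91], array([253.8, 180.8])), ([244, 193, 21, 16, 53], array([254.7, 197.7]))] [[254.6136 199.9516]]
tcp [ 0.4985 -0.1755  0.2426] head 78.88 travel [ 0.01 -0.04 11.86] roll -0.002
[246.3 136.8] [253.8 180.8] [ 0.4994 -0.1708  0.1228]
[246.3 136.8] [254.7 197.7] [ 0.5029 -0.1616  0.2037]
[243.8 149.1] [253.8 180.8] [ 0.4915 -0.1946  0.0302]
[243.8 149.1] [254.7 197.7] [ 0.4983 -0.1758  0.158 ]
```

View pics/w2.png

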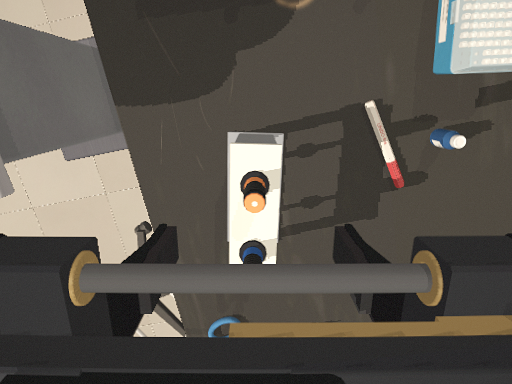

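The orange cap top is centred at about (254.5,203), about 3 px lower than predicted, which puts it about 2 mm toward −tool x. I'll correct by 2 mm and descend.

Request:
carry_out --pt "-0.2 0 3" --pt "-0.2 0 6" --pt "-0.2 0 9" --pt "-0.2 0 11" --pt "-0.2 0 11.9" --roll '[0,0,0,0,0]' --claw '[0.3,0.3,0.3,0.3,0.3]' --force 20

```text
time_s: 2.72
tcp_pos: [0.4959, -0.1772, 0.1199]
orientation: [-0.002, 0.773, 0.635, -0.001]
ft_force: [-0.4, -0.2, -0.5]
opening: 0.0641
finger_force: 0.0
```

Request:
carry_out --pt "0 0 0" --pt "0 0 0" --pt "0 0 0" --pt "0 0 0" --pt "0 0 0" --roll '[0,0,0,0,0]' --claw '[0.6,1,1,1,1]' --force 20

```text
time_s: 3.13
tcp_pos: [0.4991, -0.178, 0.1252]
orientation: [0.001, 0.772, 0.635, 0.001]
ft_force: [-0.4, -0.2, -1.0]
opening: 0.0356
finger_force: 0.0
```

Request:
carry_out --pt "0 0 0" --pt "0 0 0" --pt "0 0 0" --pt "0 0 0" --pt "0 0 0" --roll '[0,0,0,0,0]' --claw '[1,1,1,1,1]' --force 20

```text
time_s: 3.55
tcp_pos: [0.4982, -0.1775, 0.124]
orientation: [0.0, 0.772, 0.635, 0.0]
ft_force: [-1.5, 0.3, 4.1]
opening: 0.0182
finger_force: 20.0
```

Request:
carry_out --pt "0 0 -1" --pt "0 0 -2.5" --pt "0 0 -4.5" --pt "0 0 -6.5" --pt "0 0 -8.5" --roll '[0,0,0,0,0]' --claw '[1,1,1,1,1]'

```text
time_s: 3.97
tcp_pos: [0.4979, -0.1772, 0.2096]
orientation: [-0.0, 0.772, 0.635, -0.0]
ft_force: [0.2, 0.9, -0.5]
opening: 0.0185
finger_force: 20.0
```

Request:
carry_out --pt "0 0 -2" --pt "0 0 -3" --pt "0 0 -4" --pt "0 0 -4" --pt "0 0 -4" --roll '[0,0,0,0,0]' --claw '[1,1,1,1,1]'

```text
time_s: 4.38
tcp_pos: [0.498, -0.1774, 0.2483]
orientation: [-0.0, 0.772, 0.635, -0.0]
ft_force: [-0.7, 0.1, -1.4]
opening: 0.0184
finger_force: 20.0
```

Run:
```python
from h import *
o=readout.get_obs();print(o["ft_force"],o["opening"],o["joint_positions"]); to([.51,.06,.249],79)
im,m,C=snap("wrist");cv2.imwrite("pics/w3.png",im)
```

```text
[-0.66240904  0.14756062 -1.39866849] 0.018418890841387894 [-4.91351654e-01 -2.77528756e-02  1.74469752e+00 -8.55518048e-07
  1.42468046e+00 -2.97357712e-01]
tcp [ 0.498  -0.1774  0.2483] head 78.88 travel [23.52 -3.4  -0.07] roll -0.002
```

View pics/w3.png

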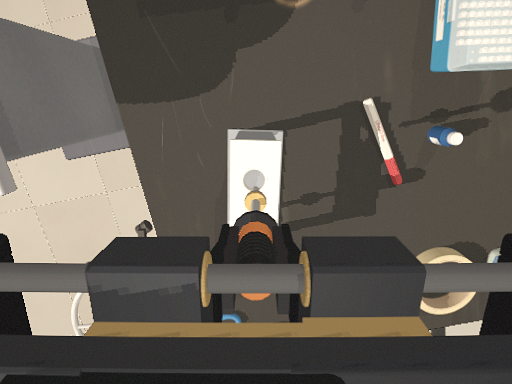

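The probe is held: handle at (255,230), brass collar at (255,202), with the empty bore below it at (254,180). Next I carry it toward the bath.

Request:
carry_out --pt "2 -0.3 0" --pt "5 -0.7 0" --pt "8.5 -1.2 0" --pt "12 -1.7 0" --pt "15.5 -2.2 0" --roll '[0,0,0,0,0]' --claw '[1,1,1,1,1]'

```text
time_s: 4.85
tcp_pos: [0.5054, -0.0196, 0.2468]
orientation: [-0.001, 0.773, 0.635, -0.001]
ft_force: [0.2, 0.1, -0.1]
opening: 0.0183
finger_force: 20.0
```

Request:
carry_out --pt "3 -0.5 0" --pt "5 -0.8 0" --pt "7 -1.1 0" --pt "8 -1.2 0" --pt "8 -1.2 0" --roll '[0,0,0,0,0]' --claw '[1,1,1,1,1]'

```text
time_s: 5.27
tcp_pos: [0.5093, 0.0615, 0.2472]
orientation: [-0.001, 0.771, 0.636, -0.001]
ft_force: [0.1, 0.2, -0.7]
opening: 0.0186
finger_force: 20.0
```

Request:
carry_out --pt "0 0 0" --pt "0 0 0" --pt "0 0 0" --roll '[0,0,0]' --claw '[1,1,1]'

```text
time_s: 5.52
tcp_pos: [0.51, 0.0586, 0.2483]
orientation: [-0.0, 0.773, 0.635, -0.0]
ft_force: [0.9, -0.2, 0.1]
opening: 0.0185
finger_force: 20.0
```

Run:
```python
from h import *
np.set_printoptions(precision=4,suppress=True)
im,m,C=snap("wrist");cv2.imwrite("pics/w4.png",im);np.savez("w4.npz",im=im,C=C)
p=proj(m,C,[[.5261,.1149,.078]]);print(p); to([.5261,.1149,.249],79)
x,y=p[0].astype(int);x0=max(x-110,0);y0=max(y-80,0)
c=im[y0:y0+180,x0:x0+230];print(x0,y0);cv2.imwrite("pics/w4c.png",cv2.resize(c,None,fx=3,fy=3,interpolation=cv2.INTER_CUBIC))
```

```text
[[259.9606 116.4156]]
tcp [0.51   0.0586 0.2484] head 78.79 travel [ 5.84  0.48 -0.06] roll -0.004
149 36
```

View pics/w4c.png

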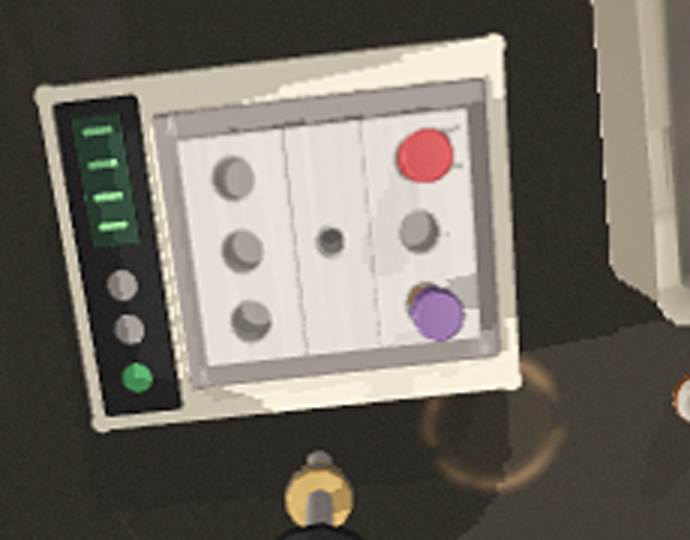

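The view shows the well mouth at (259.3,116.0), the tip at about (255.4,189) and the collar below it at (255.5,201).

Run:
```python
from h import *
np.set_printoptions(precision=4,suppress=True)
d=np.load("w4.npz");im=d["im"];C=d["C"];m=vision.camera_model("wrist")
w=onz(m,C,[(259.3,116)],.078)[0];t=onz(m,C,[(255.4,189.5)],.137)[0];T=pose()
print("well",w,"tip",t,"tip expected",T[:3,3],proj(m,C,[T[:3,3]-[0,0,.111]]))
# dark blob refine
g=cv2.cvtColor(im,cv2.COLOR_BGR2GRAY);r=g[100:132,245:275];M=(r<130).astype(np.uint8)
n,l,s,c=cv2.connectedComponentsWithStats(M);print([(s[i].tolist(),(c[i]+[245,100]).round(2)) for i in range(1,n)])
to([w[0],w[1],.249],79)
```

```text
well [0.5255 0.1154 0.078 ] tip [0.51   0.0567 0.137 ] tip expected [0.51   0.0586 0.2484] [[255.0664 187.5955]]
[([11, 12, 7, 8, 46], array([259.09, 115.78]))]
tcp [0.51   0.0586 0.2484] head 78.79 travel [ 5.88  0.41 -0.06] roll -0.004
```

Request:
carry_out --pt "1.5 0.1 0" --pt "3.5 0.2 0" --pt "5 0.35 0" --pt "5.9 0.4 0" --pt "5.9 0.4 0" --roll '[0,0,0,0,0]' --claw '[1,1,1,1,1]'

```text
time_s: 5.98
tcp_pos: [0.5256, 0.1175, 0.2485]
orientation: [-0.0, 0.772, 0.636, 0.0]
ft_force: [-0.7, 0.1, -0.8]
opening: 0.0183
finger_force: 20.0
```

Request:
carry_out --pt "0 0 1" --pt "0 0 2.5" --pt "0 0 4" --pt "0 0 4.5" --pt "0 0 4.5" --roll '[0,0,0,0,0]' --claw '[1,1,1,1,1]'

```text
time_s: 6.4
tcp_pos: [0.5238, 0.1159, 0.2012]
orientation: [-0.001, 0.773, 0.635, -0.002]
ft_force: [0.6, 0.2, -0.9]
opening: 0.0184
finger_force: 20.0
```

Request:
carry_out --pt "0 0 0" --pt "0 0 0" --pt "0 0 0" --pt "0 0 0" --roll '[0,0,0,0]' --claw '[1,1,1,1]'

```text
time_s: 6.73
tcp_pos: [0.5259, 0.1168, 0.2045]
orientation: [0.0, 0.772, 0.635, 0.001]
ft_force: [-0.3, 0.3, -0.7]
opening: 0.0185
finger_force: 20.0
```

Run:
```python
from h import *
np.set_printoptions(precision=4,suppress=True)
im,m,C=snap("wrist");p=proj(m,C,[[.5255,.1154,.078]])[0];print("well pred",p,pose()[:3,3],"tip pred",proj(m,C,[pose()[:3,3]-[0,0,.111]]))
x0,y0=(p-[35,45]).astype(int);a=im[y0:y0+90,x0:x0+70];print(x0,y0)
s,ms,Cs=snap("side");q=proj(ms,Cs,[[.5255,.1154,.078]])[0];print("side well",q);u0,v0=(q-[35,60]).astype(int);b=s[v0:v0+90,u0:u0+70];print(u0,v0)
np.savez("w5.npz",im=im,C=C,s=s)
cv2.imwrite("pics/w5c.png",np.hstack([cv2.resize(i,None,fx=5.5,fy=5.5,interpolation=cv2.INTER_CUBIC) for i in (a,b)]))
```

```text
well pred [254.684  184.6733] [0.5258 0.1169 0.2044] tip pred [[254.6394 187.6131]]
219 139
side well [202.6497 174.9412]
167 114
```

View pics/w5c.png

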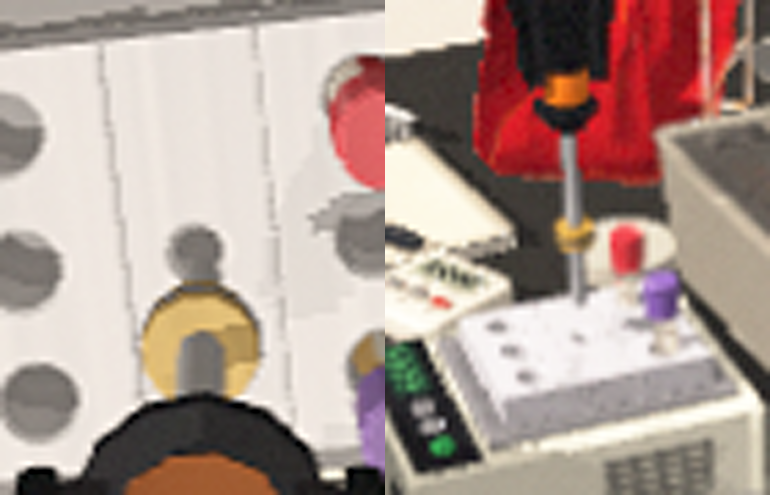

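In the wrist view the mouth is at (254.6,184.5) with the stem end just below it at about x=255.5. The side view shows the tip at (202.5,169), just above the block. I'll check the side view numerically.

Run:
```python
from h import *
np.set_printoptions(precision=2,suppress=True,linewidth=200)
d=np.load("w5.npz");m=vision.camera_model("side");C=np.array(m["cam_to_world"]);s=d["s"]
P=np.array([[.5258,.1155,z] for z in(.093,.11,.13,.18,.19)]);print(proj(m,C,P))
g=cv2.cvtColor(s,cv2.COLOR_BGR2GRAY);print(g[164:182,195:216])
w=vision.camera_model("wrist");gw=cv2.cvtColor(d["im"],cv2.COLOR_BGR2GRAY)
print(gw[176:194,245:266]);print(onz(m,C,[(208.1,175.5)],.078))
# wells in wrist view -> world
M=(gw<140).astype(np.uint8);M[230:]=0;n,l,st,c=cv2.connectedComponentsWithStats(M)
for i in range(1,n):
    if 30<st[i][4]<400 and 195<c[i][0]<320: print(st[i],c[i],onz(w,d["C"],[c[i]],.078)*1000)
```

```text
[[202.39 169.63]
 [201.99 163.56]
 [201.51 156.27]
 [200.28 137.33]
 [200.03 133.41]]
[[ 60  60  59  57  59 105 172 133 155 209 207 203 197 186 162 167 175 164 164 160 148]
 [ 60  60  63  60  58 108 178 136 142 181 187 195 196 201 203 209 198 194 209 175 168]
 [ 55  55  61  62  62 106 178 134 112 123 159 215 222 226 226 225 212 215 219 156 161]
 [ 44  58  75 112 117 156 184 137 143 205 222 245 243 240 225 207 201 196 162 134 120]
 [142 169 176 204 214 224 193 140 171 241 245 244 243 236 227 223 201 191 144 138 120]
 [231 244 244 244 243 239 221 184 211 241 244 245 244 242 233 237 220 211 194 166 123]
 [243 243 244 244 242 244 240 233 243 243 242 244 245 240 237 236 233 235 234 179 122]
 [243 243 244 244 244 243 243 243 243 243 241 239 243 234 235 229 220 220 214 163 132]
 [244 242 245 245 244 245 244 243 243 242 242 241 242 235 230 205 160 156 154 152 145]
 [244 238 243 244 244 243 241 244 246 245 243 242 239 234 228 198 187 167 158 160 161]
 [244 240 243 244 243 236 219 232 244 247 240 241 230 231 235 235 232 221 206 218 204]
 [245 246 244 242 243 231 192 183 224 241 239 241 236 236
[... 2005 characters left out ...]
3  73  93 186 237 233 227]
 [234 231 197  94 101 110 126 162 161 160 164 179 179 162 117  97  90 121 202 237 233]]
[[0.54 0.11 0.08]]
[203   7  12  13  95] [208.58  13.14] [[516.59 265.16  78.  ]]
[251 126  52   6  64] [277.17 128.62] [[555.2  162.42  78.  ]]
[278 149  21  24 242] [286.95 160.72] [[558.95 132.06  78.  ]]
[212 157  14  13 114] [218.32 163.98] [[496.47 141.22  78.  ]]
[280 175  14  13 120] [286.43 181.49] [[555.22 112.71  78.  ]]
[246 181  20  23 116] [255.72 189.04] [[525.63 111.03  78.  ]]
[216 182  14  13 130] [222.28 188.11] [[494.95 117.98  78.  ]]
[283 200  20  22 176] [290.82 208.62] [[554.9   85.37  78.  ]]
[220 205  13  13 128] [225.66 211.23] [[493.03  94.81  78.  ]]
```

The tip and well agree to about 1 mm; the stem is about 1 mm too far along +tool y. I'll shift −0.1 cm and begin inserting.

Request:
carry_out --pt "0 -0.1 0" --pt "0 -0.1 0.4" --pt "0 -0.1 0.8" --pt "0 -0.1 1.1" --pt "0 -0.1 1.1" --roll '[0,0,0,0,0]' --claw '[1,1,1,1,1]'

```text
time_s: 7.25
tcp_pos: [0.5236, 0.117, 0.1913]
orientation: [-0.001, 0.772, 0.635, -0.001]
ft_force: [0.1, -0.4, -0.4]
opening: 0.0183
finger_force: 20.0
```

Request:
carry_out --pt "0 0 0.15" --pt "0 0 0.3" --pt "0 0 0.45" --pt "0 0 0.6" --pt "0 0 0.75" --roll '[0,0,0,0,0]' --claw '[1,1,1,1,1]'

```text
time_s: 7.67
tcp_pos: [0.5245, 0.117, 0.1851]
orientation: [0.0, 0.772, 0.635, 0.0]
ft_force: [-0.4, -0.5, -0.3]
opening: 0.0184
finger_force: 20.0
```

Request:
carry_out --pt "0 0 0.2" --pt "0 0 0.4" --pt "0 0 0.6" --pt "0 0 0.8" --pt "0 0 1.0" --roll '[0,0,0,0,0]' --claw '[1,1,1,1,1]'

```text
time_s: 8.08
tcp_pos: [0.5245, 0.117, 0.175]
orientation: [0.0, 0.772, 0.635, 0.0]
ft_force: [1.0, -0.4, 0.6]
opening: 0.0183
finger_force: 20.0
```

Run:
```python
from h import *
im,m,C=snap("wrist");s,ms,Cs=snap("side")
o=readout.get_obs();print(o["tcp_pos"],o["ft_force"],o["wrist_torque"])
a=im[139:229,219:289];b=s[114:204,167:237]
cv2.imwrite("pics/w6c.png",np.hstack([cv2.resize(i,None,fx=5.5,fy=5.5,interpolation=cv2.INTER_CUBIC) for i in (a,b)]))
```

```text
[0.52429719 0.11698843 0.17466111] [ 1.16684431 -1.3322577  -2.35841998] [-0.20986427 -0.47280408 -0.04667963]
```

View pics/w6c.png

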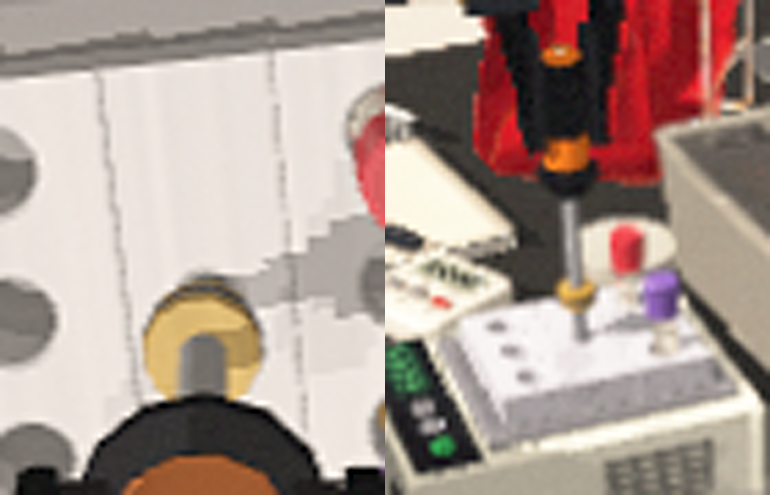

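The stem has entered the well; the side view shows it ending at the well at (202.8,176), with the collar still above the face. I'll continue down.

Request:
carry_out --pt "0 0 0.2" --pt "0 0 0.4" --pt "0 0 0.6" --pt "0 0 0.8" --pt "0 0 1.0" --roll '[0,0,0,0,0]' --claw '[1,1,1,1,1]'

```text
time_s: 8.6
tcp_pos: [0.5245, 0.117, 0.1649]
orientation: [0.0, 0.772, 0.635, 0.0]
ft_force: [1.2, -1.6, 0.2]
opening: 0.019
finger_force: 20.0
```

Request:
carry_out --pt "0 0 0.15" --pt "0 0 0.3" --pt "0 0 0.45" --pt "0 0 0.6" --pt "0 0 0.75" --roll '[0,0,0,0,0]' --claw '[1,1,1,1,1]'

```text
time_s: 9.02
tcp_pos: [0.5244, 0.1171, 0.1575]
orientation: [0.0, 0.772, 0.635, 0.0]
ft_force: [0.4, -0.6, 0.4]
opening: 0.0183
finger_force: 20.2
```

Request:
carry_out --pt "0 0 0.1" --pt "0 0 0.2" --pt "0 0 0.3" --pt "0 0 0.4" --pt "0 0 0.5" --roll '[0,0,0,0,0]' --claw '[1,1,1,1,1]'

```text
time_s: 9.43
tcp_pos: [0.5246, 0.1171, 0.1528]
orientation: [0.0, 0.772, 0.635, 0.0]
ft_force: [0.3, -0.8, 3.7]
opening: 0.0184
finger_force: 20.0
```

Request:
carry_out --pt "0 0 0.1" --pt "0 0 0.2" --pt "0 0 0.3" --pt "0 0 0.3" --pt "0 0 0.3" --roll '[0,0,0,0,0]' --claw '[1,1,1,1,1]'

```text
time_s: 9.85
tcp_pos: [0.5244, 0.117, 0.1494]
orientation: [0.0, 0.772, 0.635, 0.0]
ft_force: [1.9, -0.5, 1.5]
opening: 0.0189
finger_force: 20.2
```

Request:
carry_out --pt "0 0 0.05" --pt "0 0 0.1" --pt "0 0 0.15" --pt "0 0 0.2" --pt "0 0 0.25" --roll '[0,0,0,0,0]' --claw '[1,1,1,1,1]' --force 12

```text
time_s: 10.27
tcp_pos: [0.5244, 0.1171, 0.1471]
orientation: [0.0, 0.772, 0.635, 0.0]
ft_force: [1.7, -1.3, 2.9]
opening: 0.0187
finger_force: 12.0
```

Request:
carry_out --pt "0 0 0.05" --pt "0 0 0.1" --pt "0 0 0.15" --pt "0 0 0.2" --pt "0 0 0.25" --roll '[0,0,0,0,0]' --claw '[1,1,1,1,1]'

```text
time_s: 10.68
tcp_pos: [0.5244, 0.1171, 0.1445]
orientation: [0.0, 0.772, 0.635, 0.0]
ft_force: [2.0, -2.4, 3.7]
opening: 0.0185
finger_force: 12.0
```

Request:
carry_out --pt "-0.05 0.03 0.05" --pt "-0.05 0.03 0.1" --pt "-0.05 0.03 0.15" --pt "-0.05 0.03 0.2" --pt "-0.05 0.03 0.25" --roll '[0,0,0,0,0]' --claw '[1,1,1,1,1]'

```text
time_s: 11.1
tcp_pos: [0.5245, 0.1166, 0.142]
orientation: [-0.0, 0.772, 0.635, -0.0]
ft_force: [1.1, 0.7, 4.3]
opening: 0.0188
finger_force: 12.0
```

Request:
carry_out --pt "0 0 0.05" --pt "0 0 0.1" --pt "0 0 0.15" --pt "0 0 0.2" --pt "0 0 0.25" --roll '[0,0,0,0,0]' --claw '[1,1,1,1,1]'

```text
time_s: 11.52
tcp_pos: [0.5245, 0.1166, 0.1395]
orientation: [-0.0, 0.772, 0.635, -0.0]
ft_force: [1.1, 0.7, 4.9]
opening: 0.0186
finger_force: 12.0
```

Lateral force has dropped and the collar friction reads steadily at 3–5 N. I'll continue in small steps.

Request:
carry_out --pt "0 0 0.05" --pt "0 0 0.1" --pt "0 0 0.15" --pt "0 0 0.2" --roll '[0,0,0,0]' --claw '[1,1,1,1]'

```text
time_s: 11.85
tcp_pos: [0.5245, 0.1165, 0.1375]
orientation: [-0.0, 0.772, 0.635, -0.0]
ft_force: [1.2, -1.2, 4.2]
opening: 0.0184
finger_force: 12.0
```

Request:
carry_out --pt "0 0 0.05" --pt "0 0 0.1" --pt "0 0 0.15" --pt "0 0 0.2" --roll '[0,0,0,0]' --claw '[1,1,1,1]'

```text
time_s: 12.18
tcp_pos: [0.5245, 0.1165, 0.1355]
orientation: [-0.0, 0.772, 0.635, -0.0]
ft_force: [1.1, 0.9, 4.3]
opening: 0.0183
finger_force: 12.0
```

Request:
carry_out --pt "0 0 0.05" --pt "0 0 0.1" --pt "0 0 0.15" --pt "0 0 0.2" --roll '[0,0,0,0]' --claw '[1,1,1,1]'

```text
time_s: 12.52
tcp_pos: [0.5245, 0.1165, 0.1335]
orientation: [-0.0, 0.772, 0.635, -0.0]
ft_force: [1.2, 0.2, 4.6]
opening: 0.0184
finger_force: 12.0
```

Request:
carry_out --pt "0 0 0.05" --pt "0 0 0.1" --pt "0 0 0.15" --pt "0 0 0.2" --roll '[0,0,0,0]' --claw '[1,1,1,1]'

```text
time_s: 12.85
tcp_pos: [0.5245, 0.1165, 0.1315]
orientation: [0.0, 0.772, 0.635, 0.0]
ft_force: [-0.0, 0.3, 4.5]
opening: 0.0183
finger_force: 12.0
```

Request:
carry_out --pt "0 0 0.05" --pt "0 0 0.1" --pt "0 0 0.15" --pt "0 0 0.2" --roll '[0,0,0,0]' --claw '[1,1,1,1]'

```text
time_s: 13.18
tcp_pos: [0.5245, 0.1165, 0.1295]
orientation: [-0.0, 0.772, 0.635, -0.0]
ft_force: [1.5, 0.6, 3.4]
opening: 0.0187
finger_force: 12.0
```

Request:
carry_out --pt "0 0 0.05" --pt "0 0 0.1" --pt "0 0 0.15" --pt "0 0 0.2" --roll '[0,0,0,0]' --claw '[1,1,1,1]'

```text
time_s: 13.52
tcp_pos: [0.5248, 0.1165, 0.1282]
orientation: [0.0, 0.772, 0.635, 0.0]
ft_force: [-0.7, -0.2, 9.9]
opening: 0.0187
finger_force: 12.0
```

The force jumped to 9.9 N and the arm lags its command, so the tip is on the bottom. I'll hold briefly.

Request:
carry_out --pt "0 0 0" --pt "0 0 0" --pt "0 0 0" --roll '[0,0,0]' --claw '[1,1,1]'

```text
time_s: 13.77
tcp_pos: [0.5248, 0.1165, 0.1282]
orientation: [0.0, 0.772, 0.635, 0.0]
ft_force: [-0.3, -0.1, 7.2]
opening: 0.019
finger_force: 12.0
```

Run:
```python
from h import *
for _ in range(3):
    s,m,C=snap("side");o=readout.get_obs();print(o["tcp_pos"].round(4),o["ft_force"].round(2))
f=lambda im,lo,hi:cv2.inRange(cv2.cvtColor(im,cv2.COLOR_BGR2HSV),lo,hi)
M=f(s,(5,150,100),(22,255,255));print(cv2.boundingRect(M[110:200,185:225]),np.argwhere(M[110:200,185:225])[:,0].mean()+110)
print("pred band(tip+106?)",proj(m,C,[[.525,.116,z] for z in (.017,.017+.105,.087,.078)]))
M=f(s,(18,90,90),(28,200,255));a=np.argwhere(M[155:185,190:215]);print("brass rows",a.min(0)+[155,190],a.max(0)+[155,190])
```

```text
[0.5248 0.1165 0.1282] [-0.48 -0.26  7.45]
[0.5248 0.1165 0.1282] [-0.45 -0.47  8.2 ]
[0.5248 0.1165 0.1282] [-0.29  0.53  7.36]
(0, 2, 40, 62) 137.14723926380367
pred band(tip+106?) [[203.77160873 195.40305808]
 [201.31901014 159.19654913]
 [202.15770926 171.73500321]
 [202.36994259 174.88136062]]
brass rows [171 199] [175 204]
```

Contact is steady at about 7.5 N, and brass rows 171–175 put the collar flush on the face. I'll relieve most of the load and release.

Request:
carry_out --pt "0 0 -0.03" --pt "0 0 -0.03" --pt "0 0 -0.03" --pt "0 0 -0.03" --pt "0 0 -0.03" --roll '[0,0,0,0,0]' --claw '[1,0.7,0.5,0.5,0.5]'

```text
time_s: 14.33
tcp_pos: [0.5237, 0.1164, 0.127]
orientation: [-0.001, 0.772, 0.635, -0.001]
ft_force: [0.0, -0.2, 0.6]
opening: 0.0373
finger_force: 0.0
```

Request:
carry_out --pt "0 0 0" --pt "0 0 0" --pt "0 0 0" --pt "0 0 0" --roll '[0,0,0,0]' --claw '[0.5,0.5,0.5,0.5]'

```text
time_s: 14.67
tcp_pos: [0.5245, 0.1165, 0.1278]
orientation: [-0.0, 0.772, 0.635, -0.0]
ft_force: [0.1, -0.8, -0.3]
opening: 0.0433
finger_force: 0.0
```

Request:
carry_out --pt "0 0 -1" --pt "0 0 -3" --pt "0 0 -6" --pt "0 0 -9" --pt "0 0 -11" --roll '[0,0,0,0,0]' --claw '[0.4,0.4,0.4,0.4,0.4]'

```text
time_s: 15.08
tcp_pos: [0.5255, 0.1166, 0.2419]
orientation: [0.001, 0.772, 0.635, 0.002]
ft_force: [0.3, 0.5, -0.0]
opening: 0.0521
finger_force: 0.0
```

Request:
carry_out --pt "0 0 0" --pt "0 0 0" --pt "0 0 0" --roll '[0,0,0]' --claw '[0.4,0.4,0.4]'

```text
time_s: 15.33
tcp_pos: [0.5241, 0.1165, 0.2375]
orientation: [-0.0, 0.772, 0.635, -0.0]
ft_force: [-0.2, -0.1, -0.1]
opening: 0.0522
finger_force: 0.0
```

Run:
```python
from h import *
im,m,C=snap("wrist");s,ms,Cs=snap("side")
print(readout.get_obs()["ft_force"],proj(ms,Cs,[[.5252,.1155,z] for z in(.017+.152,.087,.078)]))
a=im[100:260,195:315];b=s[104:204,165:240]
cv2.imwrite("pics/w7c.png",np.hstack([cv2.resize(a,(360,480)),cv2.resize(b,(360,480))]))
```

```text
[-0.18438516  0.23247821  0.20765536] [[200.31864495 141.63659083]
 [202.31057381 171.80474387]
 [202.52212772 174.95173033]]
```

View pics/w7c.png

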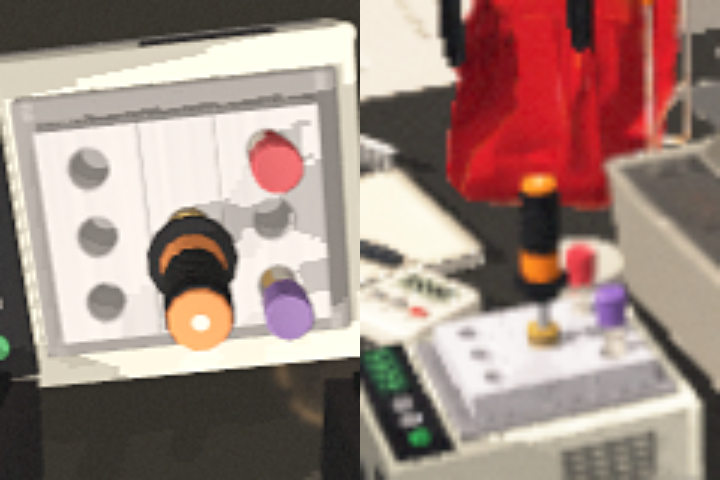

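The probe stands released in the well: side cap top at (202,141), as predicted for tip-on-bottom, collar on the face at (203,173), tubes untouched. Handing in.

```bash
python3 -c "
from bench import ticket;print(ticket.finish_job())"
```

```text
the job is handed in; nothing more can be done
None
```

I've handed the job in: the orange probe stands released in the dry bath's middle well, with its tip pressed to the bottom at about 10 N peak wrist force and its collar flat on the block; no verdict was shown.

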